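Fold up the splash guards and press the spray flask into the refill station

TASK

Get the spray flask onto the refill station: first raise all three folded-down splash guards upright so that they make an open box round the sprung ring, then stand the round flask upright in the ring and press it fully down against the spring. Finish while still holding it pressed down; do not let go. Keep the flask upright all along, leave the guards up, and leave the tin, the mug and the clamp where they are.

Things in the scene. Friction and masses are not known exactly. Their poses are not given: they have to be found in the camera images.
- station: refill station fixed to the bench: green base plate 150 x 150 x 12 mm; origin at its underside's centre, on the bench, z up. On its -x edge a fixed upright wall, 62 mm high; on the edges +y (left), +x (far), -y (right) a splash guard each, hinge lines 75 mm from the centre and 12 mm above the bench. Guards upright: top 76 mm above the bench, box 142 mm square inside, ring cradle at its centre.
- guard_left (a joint): hinge of the left (+y of the station) splash guard, a flat aluminium panel 4 mm thick. 0 = lying out flat and level, pointing away from the base; 1.571 = upright against its stop. Starts leaning outward at 0.65 to 1.0. Stiff friction hinge: 2 N at the free edge moves it, and it stays where left.
- guard_left_edge (a point): middle of the left (+y of the station) guard's free edge, on the axis of a round bead 8 mm in diameter and about 140 mm long that runs along it; 60 mm from the hinge line. It swings up and inward as the guard rises; upright it is 72 mm above the bench.
- guard_far (a joint): hinge of the far (+x of the station) splash guard, a flat aluminium panel 4 mm thick. 0 = lying out flat and level, pointing away from the base; 1.571 = upright against its stop. Starts leaning outward at 0.65 to 1.0. Stiff friction hinge: 2 N at the free edge moves it, and it stays where left.
- guard_far_edge (a point): middle of the far (+x of the station) guard's free edge, on the axis of a round bead 8 mm in diameter and about 140 mm long that runs along it; 60 mm from the hinge line. It swings up and inward as the guard rises; upright it is 72 mm above the bench.
- guard_right (a joint): hinge of the right (-y of the station) splash guard, a flat aluminium panel 4 mm thick. 0 = lying out flat and level, pointing away from the base; 1.571 = upright against its stop. Starts leaning outward at 0.65 to 1.0. Stiff friction hinge: 2 N at the free edge moves it, and it stays where left.
- guard_right_edge (a point): middle of the right (-y of the station) guard's free edge, on the axis of a round bead 8 mm in diameter and about 140 mm long that runs along it; 60 mm from the hinge line. It swings up and inward as the guard rises; upright it is 72 mm above the bench.
- cradle (a joint): downward travel of the sprung ring cradle in m: 0 = up, 0.018 = fully down on its stop. Spring: 6 N to begin moving, 15 N fully down; it springs back up when not pressed, and the flask's own weight does not move it.
- cradle_top (a point): centre of the top face of the steel ring cradle amid the station: outer diameter 72 mm, hole 50 mm, 8 mm thick, top 57 mm above the bench when up, on a coil spring in a round well; moves straight down. The flask's round body rests on the edge of the hole, the flask's underside then 13 mm below this point.
- flask: loose round aluminium spray flask, 140 mm tall, 0.2 to 0.4 kg, standing upright on the bench. Origin at its underside's centre, z up. Flat foot 36 mm in diameter, 8 mm high; ball body 64 mm in diameter, centre 33 mm up; straight neck 28 mm in diameter from 68 to 118 mm up, to grip it by; black spray head 22 mm in diameter from 118 to 140 mm.
- tin: bystander: plain steel tin, 66 mm in diameter, 110 mm tall, upright on the bench; origin at the centre of its underside.
- mug: bystander: white mug, 82 mm in diameter, 95 mm tall, handle on its own +y side; origin at the centre of its underside.
- clamp: bystander: steel toolmaker's clamp lying flat, about 110 x 90 mm, 16 mm high; origin at the centre of its underside.
Not all that is in view belongs to the job. What is shaped like the flask but orange is not meant.

How it is judged:
On the way, in this order (a step that is already met when the one before it is completed fails the run):
1. all three splash guards are upright (value of joint each of guard_left, guard_far, guard_right above 1.4 rad), for 0.2 s.
2. with the guards up, the flask stands upright in the ring cradle (all of step 1 and horizontal distance between flask and cradle_top below 0.01 m and angle between flask's own z axis and vertical below 0.15 rad and z of flask in the frame of cradle_top below -0.009 m and contact force between flask and station above 0.5 N), for 0.1 s.
At the end, for the whole second after the job is handed in: The robot is still pressing the flask (over 5 N of contact with it): the ring cradle is at least 14.5 mm down of its 18 mm, with the flask bearing on it with over 9 N, seated within 10 mm of its centre, upright within 0.15 rad and still; all three guards are up (at least 1.40 rad) (all of step 1 and horizontal distance between flask and cradle_top below 0.01 m and angle between flask's own z axis and vertical below 0.15 rad and value of joint cradle above 0.0145 m and z of flask in the frame of cradle_top below -0.009 m and contact force between flask and station above 9 N and contact force between any of the arm, the fingers and flask above 5 N and linear speed of flask below 0.02 m/s); the arm keeps its last pose, push and grip.
It fails at once if the flask is tipped over (angle between flask's own z axis and vertical above 0.6 rad).
It fails at once if the tin, mug or clamp is moved or knocked over (distance of any of tin, mug, clamp from where it was at the start of the episode above 0.03 m or angle between any of tin, mug, clamp's own z axis and vertical above 0.4 rad).
It also fails if it takes over 66 s, if anything falls off the work surface, if the arm or the gripper's body presses on something with over 40 N, if the wrist force passes 120 N, or if a joint passes its speed limit or range.

ROBOT

A 6-joint arm with a two-finger parallel gripper is mounted at the origin on the work surface. World frame = base frame: x ahead of the robot, y to its left, z up, the work surface at z = 0. Lengths are in m, angles in rad, forces in N, time in s.
With the tool pointing down it reaches from about 0.35 to 0.975 m from the base axis. Payload 17.4 kg.
Tool frame: the origin (TCP) lies between the finger pads; the fingertips stand robot.tcp_to_tips ahead of it and the grasp point (between the pads) lies 5 mm behind it (robot.tcp_to_tips is the distance from the TCP to the fingertips, in m); x points along the fingers, y is the direction in which the jaws open and shut, and the axes are right-handed (so a half turn about x gives the same grasp; the last joint's range is limited). The gripper opens to 85 mm and grips with 20 to 120 N. Pads are 22 mm wide; open, the fingers measure 114 mm over their backs; the gripper's body (76 mm by 85 mm) begins 54 mm behind the grasp point. The pads swing forward as they close: fully open they stand 13 mm farther back than shut.
Start: joints at [-1.207, 0.116, 1.442, -0, 1.584, -0.038], TCP at [0.264, -0.621, 0.245] pointing down, gripper open.
Joint ranges: [-2.83, 2.83], [-0.83, 2.19], [0.07, 2.5], [-1.14, 4.28], [0.01, 3], [-2.97, 2.97]. Speed limits (rad/s): [1.89, 1.89, 2.22, 3.14, 3.14, 3.14].

INTERFACE

Orientations are given as a unit quaternion [w, x, y, z].
In Python, from rig import get_state, get_image, calibration, workorder, robot gives the robot as it stands. The module is installed in compiled form; this text tells all that it offers.
- The arm moves only by the tool jog_arm, never from a script. Its argument "moves" is a list of rows, each a list of 7 numbers: the shift along the world's x, y, z in cm, then the turn, a rotation vector about the world's x, y, z in degrees, then the finger opening in cm, from 0 to 8.54. A call has 1 to 5 rows; each row is the pose to reach, as a shift and turn from the pose commanded when the call began; what a row does not reach only later rows make up. A row lasts 1/12 s, in which the tool goes at most 41.7 mm and 7.16 degrees, less where a joint would pass 70% of its speed; a pose out of reach is approached as far as the arm can. A call with a gripper value outside its range is refused whole. The fingers move at their own pace and stop on an object; "grip_force" is the grip in N (left out, the last holds). Time passes only in rows, so rows that repeat a pose let the fingers close. It gives the time, the measured TCP pose, the force and the opening at its end, in the units of the state.
- get_state(): the state, without advancing time (a new reading comes with each control period).
- get_image(name): name is "scene" or "top" or "wrist"; returns (picture, depth): 480x640x3 uint8, red, green, blue; 480x640 float32, m along the optical axis (not along the pixel's ray), 0 where there is no reading.
- calibration(name): a dict with "fx", "fy", "cx", "cy" (pixels), "origin" and "orientation" of the camera in the world. Camera axes: x right, y down, z forward; pixel columns grow to the right and rows downward; lengths in m; the calibration is good to about 2 mm. A picture is of the moment at which its call begins: read the wrist's pose just before it. calibration takes no time and is no camera call; for the wrist camera it gives the pose at the moment of the call.
- workorder.job_done(): hands the job in, once; it reports no verdict.
The state is a dict: "time": time; "joints": joint angles; "joint_vel": joint speeds; "tau": joint torques, N m; "ee_pos": TCP position; "ee_rot": TCP orientation; "ft_force": force on the tool from outside, world axes, zero at the start; "torque": the same for the moment, N m; "grip_width": finger opening in m.
Only numpy, scipy, OpenCV 4.12 (cv2) and the standard library are available. Lean on these libraries where they do the work, as an engineer would, in place of code of your own. Each camera call takes 0.05 s, during which the arm holds its last target.

## Working session

There is one attempt and no reset: what is moved stays moved. The work goes in short steps, Python scripts to look and compute and a tool call to move; the robot and the scene stay as the last step left them, time stands still between calls to the robot, and variables do not carry over. Pictures are saved under pics/ and viewed, and the job is handed in when it is done.

Besides the shell and the picture viewer there is one more tool, called as name([rows], argument=value, ...), one row to a line, values as JSON. jog_arm: Moves the arm, as the interface text tells. Its arguments: {"type":"object","properties":{"moves":{"type":"array","items":{"type":"array","items":{"type":"number"}}},"grip_force":{"type":"number"}},"required":["moves"]}

```bash
mkdir -p pics; cat > h.py <<'E'
import numpy as np, cv2
from rig import get_state, get_image, calibration, workorder, robot
from scipy.spatial.transform import Rotation as R
def quat(q): return R.from_quat([q[1],q[2],q[3],q[0]])
def grab(n,tag):
    c=calibration(n); im,d=get_image(n)
    cv2.imwrite(f'pics/{tag}.png',im[:,:,::-1]); np.savez(f'pics/{tag}.npz',im=im,d=d,K=[c['fx'],c['fy'],c['cx'],c['cy']],o=c['origin'],q=c['orientation'])
def cloud(tag):
    z=np.load(f'pics/{tag}.npz'); d=z['d']; fx,fy,cx,cy=z['K']
    v,u=np.mgrid[:480,:640]
    P=np.stack([(u-cx)/fx*d,(v-cy)/fy*d,d],-1)
    W=quat(z['q']).apply(P.reshape(-1,3)).reshape(480,640,3)+z['o']
    W[d==0]=np.nan
    return z['im'],W
def proj(tag,p):
    z=np.load(f'pics/{tag}.npz'); fx,fy,cx,cy=z['K']
    q=quat(z['q']).inv().apply(np.atleast_2d(p)-z['o'])
    return np.stack([q[:,0]/q[:,2]*fx+cx,q[:,1]/q[:,2]*fy+cy],-1)
E
python3 - <<'E'
from h import *
grab('scene','s0'); grab('top','t0')
s=get_state(); print(s); print(robot.tcp_to_tips)
for n in('scene','top'): print(calibration(n))
E
```

```text
{'time': 0.1, 'joints': array([-1.20676996e+00,  1.16453968e-01,  1.44221713e+00,  1.99112728e-06,
        1.58401004e+00, -3.77953938e-02]), 'joint_vel': array([-6.28565674e-05,  3.45030593e-04, -2.35029556e-03, -1.07098081e-03,
        1.32787245e-04, -4.15467958e-06]), 'tau': array([ 2.11462429e-03, -7.33661127e+01, -6.33786964e+01, -6.23567485e-05,
        5.27103184e-03,  8.59213083e-05]), 'ee_pos': array([ 0.26392636, -0.62108518,  0.24461365]), 'ee_rot': array([-0.14073177, -0.69282157, -0.14149145,  0.69294517]), 'ft_force': array([-0.25007047, -0.54921097,  0.86423213]), 'torque': array([0.00337134, 0.00124004, 0.00659836]), 'grip_width': 0.0852031552539487}
0.014
{'fx': 492.4326458755696, 'fy': 492.4326458755696, 'cx': 313.8513007225013, 'cy': 248.06815805888246, 'origin': array([0.82664136, 0.53161578, 0.94104675]), 'orientation': array([-0.0710401 ,  0.25125252,  0.92078358, -0.28979834])}
{'fx': 455.20899383922614, 'fy': 455.20899383922614, 'cx': 314.1594786072977, 'cy': 244.88753080413198, 'origin': array([0.32450671, 0.0237668 , 0.9626228 ]), 'orientation': array([ 0.068811  , -0.66818962,  0.73639918, -0.0806469 ])}
```

View pics/s0.png

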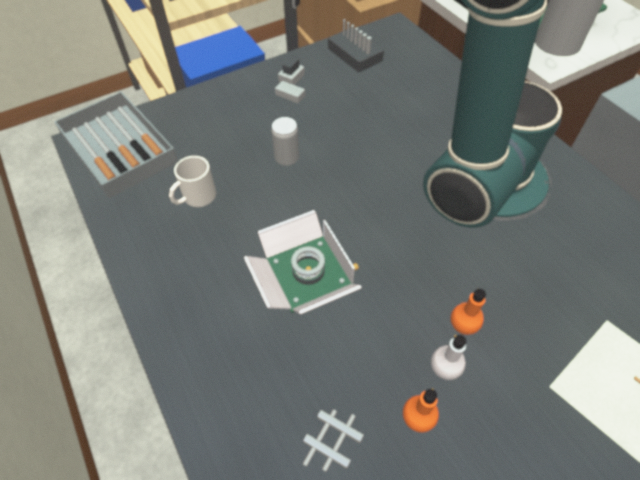

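View pics/t0.png

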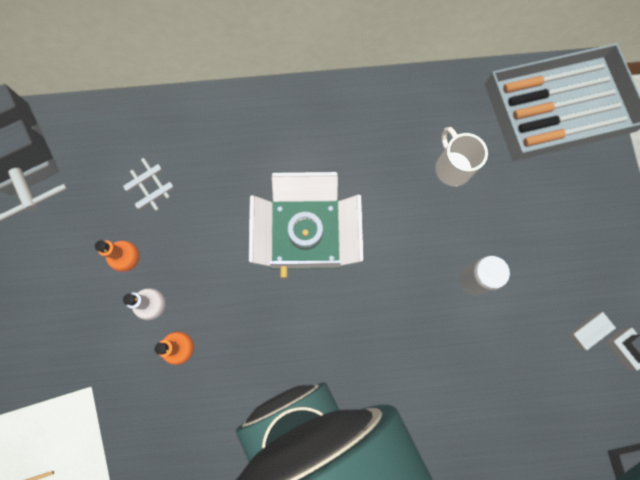

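The top view shows the flask in silver-white at top (147,303), between two orange lookalikes at (122,255) and (176,347). In the scene view they are at (449,360), (468,318) and (421,412). The station is at top (305,232), with its fixed wall on the image-bottom edge. Next I'll compute the positions.

```bash
python3 - <<'E'
from h import *
for t,pts in (('t0',dict(flask=(147,303),or1=(122,255),or2=(176,347),tin=(492,272),mug=(465,153),clamp=(148,184),st=(305,232),wall=(305,265),farg=(305,187),lg=(260,230),rg=(350,230),tl=(275,203),tr=(338,203),bl=(273,258),br=(338,258),ball=(284,271))),('s0',dict(flask=(449,360),st=(308,265),tin=(285,130),mug=(195,180)))):
    im,W=cloud(t)
    for k,(u,v) in pts.items(): print(t,k,W[v,u].round(4))
z=cv2.imread('pics/t0.png')
a=cv2.resize(z[160:280,230:380],None,fx=5,fy=5,interpolation=cv2.INTER_CUBIC)
cv2.imwrite('pics/t0c.png',a)
b=cv2.resize(z[220:380,80:240],None,fx=3.7,fy=3.7,interpolation=cv2.INTER_CUBIC)
cv2.imwrite('pics/t0f.png',b)
E
```

```text
t0 flask [0.4302 0.3306 0.0815]
t0 or1 [0.5315 0.3815 0.0714]
t0 or2 [0.3419 0.276  0.0886]
t0 tin [ 0.4218 -0.3291  0.1127]
t0 mug [ 0.702  -0.3562  0.019 ]
t0 clamp [ 0.7051  0.3526 -0.0036]
t0 st [0.5553 0.0146 0.0228]
t0 wall [0.4816 0.0213 0.0404]
t0 farg [0.6516 0.0054 0.0336]
t0 lg [0.5626 0.1072 0.0469]
t0 rg [ 0.5462 -0.0791  0.0405]
t0 tl [0.6289 0.0735 0.0122]
t0 tr [ 0.6156 -0.0631  0.0127]
t0 bl [0.5081 0.0874 0.0112]
t0 br [ 0.4948 -0.05    0.0114]
t0 ball [0.4733 0.0652 0.0406]
s0 flask [0.4476 0.3508 0.074 ]
s0 st [0.5487 0.0019 0.0119]
s0 tin [ 0.4306 -0.3124  0.1118]
s0 mug [ 0.6821 -0.2891  0.0946]
```

View pics/t0c.png

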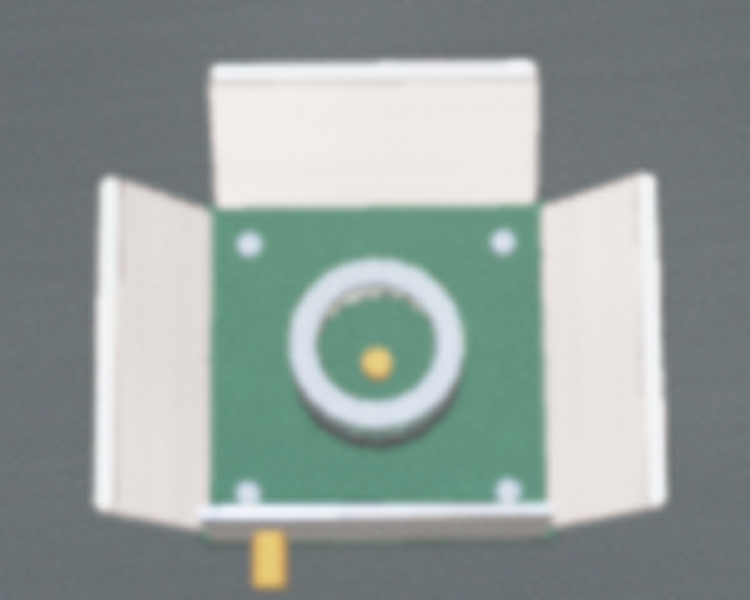

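View pics/t0f.png

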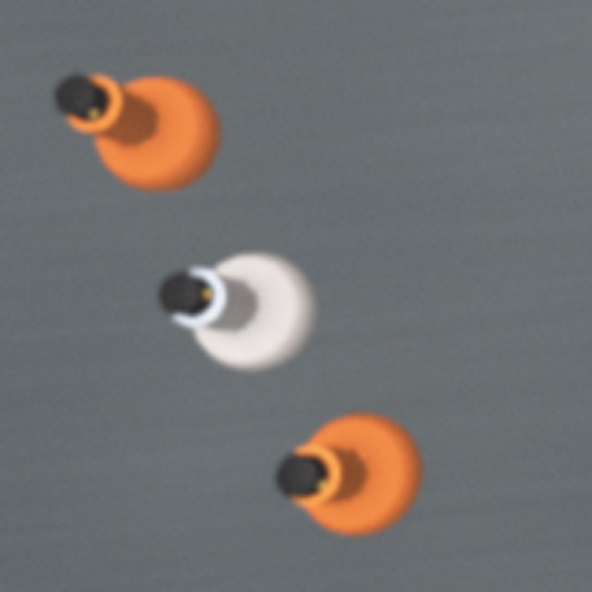

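```bash
python3 - <<'E'
from h import *
from scipy.optimize import least_squares
for t,c0 in (('t0',(147,303)),('s0',(449,360))):
    im,W=cloud(t)
    hsv=cv2.cvtColor(im,cv2.COLOR_RGB2HSV)
    m=np.zeros((480,640),bool); v,u=np.mgrid[:480,:640]
    g=W[c0[1],c0[0]]
    m=(np.hypot(W[...,0]-g[0],W[...,1]-g[1])<0.06)&(W[...,2]<0.07)&(W[...,2]>0.012)&(hsv[...,1]<90)&(hsv[...,2]>130)
    P=W[m]
    f=lambda p:np.linalg.norm(P-p,axis=1)-0.032
    r=least_squares(f,[g[0],g[1],.033],loss='soft_l1',f_scale=.002); print(t,'flask ball',r.x.round(4),m.sum(),np.std(r.fun).round(4))
    # black head
    mh=(np.hypot(W[...,0]-r.x[0],W[...,1]-r.x[1])<0.03)&(W[...,2]>0.125)
    print(' head',np.nanmedian(W[mh],0).round(4),mh.sum(), np.nanmax(W[mh][:,2]).round(4))
    # green plate
    mg=(hsv[...,0]>60)&(hsv[...,0]<90)&(hsv[...,1]>80)&(np.hypot(W[...,0]-.56,W[...,1]-.015)<.13)&(W[...,2]<.022)
    Q=W[mg]; print(' green z',np.median(Q[:,2]).round(4)); 
    rect=cv2.minAreaRect((Q[:,:2]*1000).astype(np.float32)); print(' rect',rect)
    # ring top
    mr=(abs(W[...,2]-.057)<.006)&(np.hypot(W[...,0]-.56,W[...,1]-.013)<.05)
    Q=W[mr]; print(' ring n',mr.sum(), Q.mean(0).round(4))
    g=lambda p:np.maximum(np.hypot(Q[:,0]-p[0],Q[:,1]-p[1])-.036,0)+np.minimum(np.hypot(Q[:,0]-p[0],Q[:,1]-p[1])-.025,0)
    print(' ring fit',least_squares(g,Q.mean(0)[:2]).x.round(4))
# guards: points outside plate, near station, in station frame
for t in('t0','s0'):
    im,W=cloud(t)
    m=(np.hypot(W[...,0]-.56,W[...,1]-.013)<.2)&(W[...,2]>.008)&(W[...,2]<.09)
    c=np.array([.56,.012]); 
    np.save(f'pics/g_{t}.npy',np.c_[W[m],im[m]])
E
```

```text
t0 flask ball [0.4348 0.344  0.0357] 590 0.0016
 head [0.4335 0.3406 0.1395] 140 0.1437
 green z 0.0127
 rect ((561.252685546875, 14.430213928222656), (137.41990661621094, 125.61537170410156), 84.6258773803711)
 ring n 503 [0.5548 0.0141 0.0574]
 ring fit [0.5556 0.0141]
s0 flask ball [0.4353 0.3443 0.0346] 687 0.0016
 head [0.4387 0.3461 0.138 ] 156 0.1438
 green z 0.0111
 rect ((555.356689453125, 13.792842864990234), (137.76312255859375, 136.3625946044922), 84.927490234375)
 ring n 423 [0.5581 0.0168 0.0556]
 ring fit [0.5577 0.016 ]
```

```bash
python3 - <<'E'
from h import *
from scipy.optimize import least_squares
c=np.array([.5565,.0145]); yaw=np.radians(-5.3)
ca,sa=np.cos(yaw),np.sin(yaw)
for t in('t0','s0'):
    A=np.load(f'pics/g_{t}.npy'); d=A[:,:2]-c; x=d@[ca,sa]; y=d@[-sa,ca]; z=A[:,2]
    for n,(o,w) in dict(left=(y,x),far=(x,y),right=(-y,x)).items():
        m=(o>.079)&(abs(w)<.06)&(o<.14)&(z>.014)
        if m.sum()<20: print(t,n,m.sum());continue
        ang=np.arctan2(z[m]-.012,o[m]-.075); r=np.hypot(z[m]-.012,o[m]-.075)
        k=r>.02
        print(t,n,m.sum(),'med ang',np.median(ang[k]).round(3),'std',ang[k].std().round(3),'rmax',r.max().round(4),'far pts o,z',o[m][r>.055].mean().round(4),z[m][r>.055].mean().round(4))
    # wall
    m=(x<-.068)&(x>-.09)&(abs(y)<.06); print('wall',np.percentile(x[m],[2,50,98]).round(4),z[m].max().round(4))
E
```

```text
t0 left 1032 med ang 1.043 std 0.055 rmax 0.067 far pts o,z 0.1077 0.0643
t0 far 1361 med ang 0.86 std 0.062 rmax 0.0659 far pts o,z 0.1158 0.0568
t0 right 1113 med ang 0.958 std 0.048 rmax 0.0676 far pts o,z 0.1119 0.062
wall [-0.0868 -0.0753 -0.0726] 0.0787
s0 left 413 med ang 0.993 std 0.047 rmax 0.0678 far pts o,z 0.1112 0.0632
s0 far 878 med ang 0.817 std 0.043 rmax 0.0661 far pts o,z 0.1183 0.0559
s0 right 1154 med ang 0.965 std 0.067 rmax 0.0638 far pts o,z 0.1098 0.0604
wall [-0.0744 -0.0706 -0.0686] 0.076
```

```bash
python3 - <<'E'
from h import *
from scipy.optimize import least_squares
s=get_state(); print(quat(s['ee_rot']).as_matrix().round(3))
for t in('t0','s0'):
    im,W=cloud(t); hsv=cv2.cvtColor(im,cv2.COLOR_RGB2HSV)
    for g in((.53,.39),(.34,.29)):
        m=(np.hypot(W[...,0]-g[0],W[...,1]-g[1])<.07)&(hsv[...,1]>150)&(hsv[...,0]<20)&(W[...,2]<.065)
        P=W[m]; print(t,least_squares(lambda p:np.linalg.norm(P-p,axis=1)-.032,[*g,.033],loss='soft_l1',f_scale=.002).x.round(4))
    for n,g,lo,hi in(('tin',(.425,-.32),.1,.13),('mug',(.69,-.33),.085,.11)):
        m=(np.hypot(W[...,0]-g[0],W[...,1]-g[1])<.09)&(W[...,2]>lo)&(W[...,2]<hi); print(t,n,((W[m].min(0)+W[m].max(0))/2).round(3),np.ptp(W[m],axis=0).round(3))
c=np.array([.5565,.0145]); yaw=np.radians(-5.3); Rm=np.array([[np.cos(yaw),-np.sin(yaw)],[np.sin(yaw),np.cos(yaw)]])
for n,p in dict(Rstart=(0,-.145),Rend=(0,-.08),Fstart=(.15,0),Fend=(.08,0),Lstart=(0,.145),Lend=(0,.08)).items(): print(n,(c+Rm@p).round(4))
E
```

```text
[[-0.     0.391 -0.92 ]
 [ 0.001 -0.92  -0.391]
 [-1.    -0.001 -0.   ]]
t0 [0.5391 0.3948 0.0352]
t0 [0.3425 0.2898 0.035 ]
t0 tin [ 0.423 -0.332  0.108] [0.061 0.064 0.015]
t0 mug [ 0.679 -0.33   0.093] [0.09  0.082 0.015]
s0 [0.5397 0.3951 0.0337]
s0 [0.3429 0.2902 0.034 ]
s0 tin [ 0.427 -0.33   0.107] [0.062 0.064 0.014]
s0 mug [ 0.676 -0.329  0.092] [0.081 0.085 0.014]
Rstart [ 0.5431 -0.1299]
Rend [ 0.5491 -0.0652]
Fstart [7.059e-01 6.000e-04]
Fend [0.6362 0.0071]
Lstart [0.5699 0.1589]
Lend [0.5639 0.0942]
```

jog_arm([
  [10, 17.3, 0, 0, 0, -28, 0],
  [10, 17.3, 0, 0, 0, -28, 0],
  [10, 17.3, 0, 0, 0, -28, 0],
  [10, 17.3, 0, 0, 0, -28, 0],
  [10, 17.3, 0, 0, 0, -28, 0],
], grip_force=60)

```text
time: 0.52
ee_pos: [0.3648, -0.4458, 0.245]
ee_rot: [0.034, -0.706, 0.033, 0.706]
ft_force: [0.3, -1.0, 0.4]
grip_width: 0.0257
```

jog_arm([
  [10, 17.3, 0, 0, 0, 0, 0],
  [10, 17.3, 0, 0, 0, 0, 0],
  [10, 17.3, 0, 0, 0, 0, 0],
  [10, 17.3, 0, 0, 0, 0, 0],
  [10, 17.3, 0, 0, 0, 0, 0],
])

```text
time: 0.93
ee_pos: [0.4648, -0.2727, 0.2452]
ee_rot: [-0.031, 0.707, -0.03, -0.706]
ft_force: [0.1, -1.3, 0.0]
grip_width: 0.0002
```

jog_arm([
  [3, 4, 0, 0, 0, 0, 0],
  [7.7, 11.8, 0, 0, 0, 0, 0],
  [7.7, 11.8, 0, 0, 0, 0, 0],
  [7.7, 11.8, 0, 0, 0, 0, 0],
  [7.7, 11.8, -4, 0, 0, 0, 0],
])

```text
time: 1.35
ee_pos: [0.5446, -0.1548, 0.2116]
ee_rot: [-0.029, 0.71, -0.03, -0.703]
ft_force: [1.8, -0.8, 2.2]
grip_width: -0.0001
```

jog_arm([
  [0, 0, -4, 0, 0, 0, 0],
  [0, 0, -8, 0, 0, 0, 0],
  [0, 0, -12, 0, 0, 0, 0],
  [0, 0, -15, 0, 0, 0, 0],
  [0, 0, -15, 0, 0, 0, 0],
])

```text
time: 1.77
ee_pos: [0.5378, -0.1561, 0.0486]
ee_rot: [0.032, -0.703, 0.03, 0.71]
ft_force: [-0.3, 0.3, -1.3]
grip_width: -0.0001
```

```bash
python3 - <<'E'
from h import *
grab('scene','s1'); grab('wrist','w1')
z=cv2.imread('pics/s1.png'); cv2.imwrite('pics/s1c.png',cv2.resize(z[170:340,200:420],None,fx=3.5,fy=3.5))
c=np.array([.5565,.0145]); yaw=np.radians(-5.3); Rm=np.array([[np.cos(yaw),-np.sin(yaw)],[np.sin(yaw),np.cos(yaw)]])
s=get_state(); print(s['ee_pos'],Rm.T@(s['ee_pos'][:2]-c),s['ft_force'])
E
```

```text
[ 0.54076856 -0.15720936  0.05549545] [ 0.00019671 -0.17242837] [-0.23957527  0.7764606   0.49629829]
```

View pics/s1c.png

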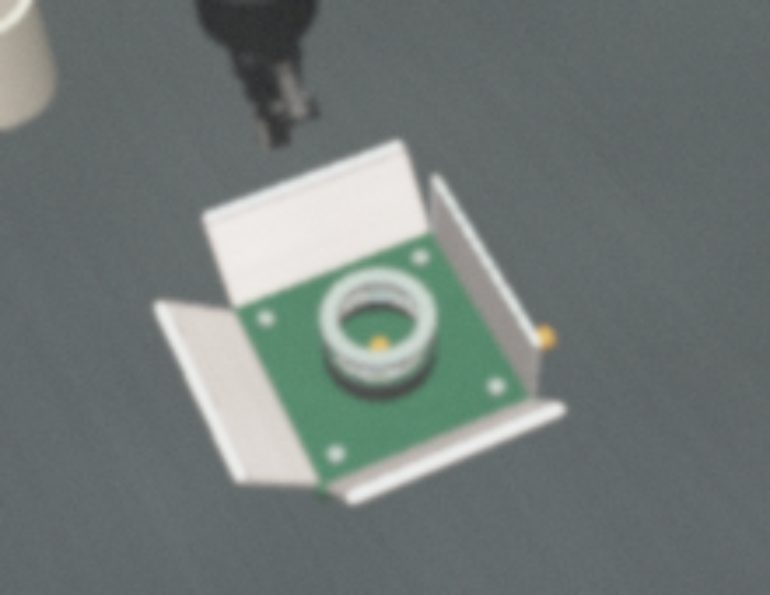

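View pics/w1.png

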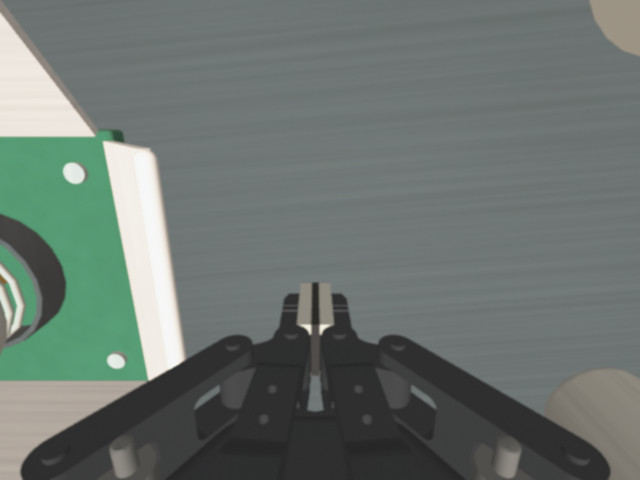

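jog_arm([
  [0.2, 1.5, 1, 0, 0, 0, 0],
  [0.35, 3.5, 1, 0, 0, 0, 0],
  [0.5, 5, 1, 0, 0, 0, 0],
  [0.6, 6.3, 1, 0, 0, 0, 0],
  [0.65, 7.0, 1, 0, 0, 0, 0],
])

```text
time: 2.28
ee_pos: [0.5514, -0.0909, 0.0766]
ee_rot: [-0.027, 0.711, -0.034, -0.702]
ft_force: [-29.3, -30.5, 87.7]
grip_width: -0.0
```

jog_arm([
  [0, 0.2, 0, 0, 0, 0, 0],
  [0, 0.4, 0, 0, 0, 0, 0],
  [0, 0.6, 0, 0, 0, 0, 0],
])

```text
time: 2.53
ee_pos: [0.5527, -0.0843, 0.0776]
ee_rot: [-0.029, 0.712, -0.033, -0.701]
ft_force: [0.7, -5.1, 12.8]
grip_width: -0.0001
```

```bash
cat > st.py <<'E'
from h import *
c=np.array([.5565,.0145]); yaw=np.radians(-5.3); Rm=np.array([[np.cos(yaw),-np.sin(yaw)],[np.sin(yaw),np.cos(yaw)]])
def where():
    s=get_state(); print(s['time'],s['ee_pos'].round(4),'st',(Rm.T@(s['ee_pos'][:2]-c)).round(4),s['ft_force'].round(2))
def guards(tags):
  for t in tags:
    im,W=cloud(t); m=(np.hypot(W[...,0]-.56,W[...,1]-.013)<.2)&(W[...,2]>.008)&(W[...,2]<.09)
    A=W[m]; d=A[:,:2]-c; x=d@Rm[:,0]; y=d@Rm[:,1]; z=A[:,2]
    for n,(o,w) in dict(left=(y,x),far=(x,y),right=(-y,x)).items():
        m=(o>.064)&(abs(w)<.06)&(o<.14)&(z>.035)&(np.hypot(o-.075,z-.012)<.068)
        if m.sum()<10: print(t,n,m.sum());continue
        ang=np.arctan2(z[m]-.012,o[m]-.075)
        print(t,n,m.sum(),np.percentile(ang,[10,50,90]).round(3))
E
python3 - <<'E'
from st import *
where(); grab('scene','s2'); guards(['s2'])
z=cv2.imread('pics/s2.png'); cv2.imwrite('pics/s2c.png',cv2.resize(z[170:340,200:420],None,fx=3.5,fy=3.5))
E
```

```text
2.5333 [ 0.5527 -0.0843  0.0776] st [ 0.0054 -0.0987] [ 0.71 -5.07 12.77]
s2 left 334 [0.911 0.985 1.018]
s2 far 560 [0.773 0.81  0.847]
s2 right 756 [1.442 1.499 1.567]
```

View pics/s2c.png

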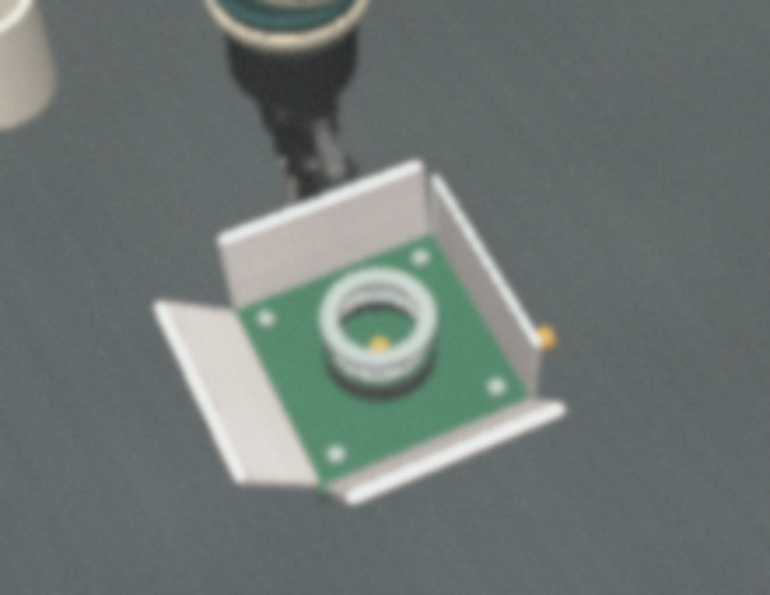

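jog_arm([
  [0, -0.5, 0, 0, 0, 0, 0],
  [-0.1, -1.2, 0, 0, 0, 0, 0],
  [-0.2, -2.5, 0, 0, 0, 0, 0],
  [-0.3, -3.5, 0, 0, 0, 0, 0],
  [-0.3, -3.5, 0, 0, 0, 0, 0],
])

```text
time: 3.0
ee_pos: [0.5442, -0.1183, 0.0654]
ee_rot: [0.031, -0.706, 0.031, 0.706]
ft_force: [1.0, 0.5, -0.9]
grip_width: -0.0004
```

```bash

python3 - <<'E'
from st import *
where(); grab('scene','s3'); grab('top','t3'); guards(['s3','t3']); grab('wrist','w3')
z=cv2.imread('pics/s3.png'); cv2.imwrite('pics/s3c.png',cv2.resize(z[170:340,200:420],None,fx=3.5,fy=3.5))
E
```

```text
3.0 [ 0.5442 -0.1183  0.0654] st [ 0.     -0.1334] [ 1.    0.45 -0.85]
s3 left 337 [0.912 0.986 1.02 ]
s3 far 571 [0.772 0.812 0.85 ]
s3 right 712 [1.509 1.557 1.631]
t3 left 813 [0.992 1.04  1.107]
t3 far 917 [0.8   0.853 0.915]
t3 right 35 [1.544 1.558 1.608]
```

View pics/w3.png

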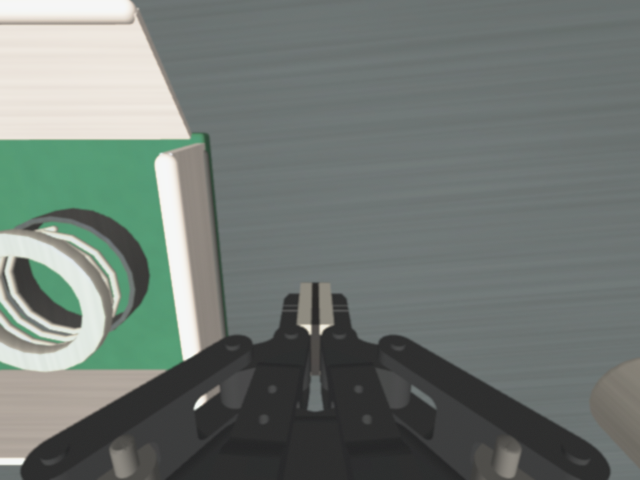

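jog_arm([
  [4, -0.8, 2, 0, 0, 0, 0],
  [8, -1.5, 4, 0, 0, 0, 0],
  [12, -1.6, 4, 0, 0, 0, 0],
  [15.5, -1.6, 4, 0, 0, 0, 0],
  [17.5, 1, 4, 0, 0, 0, 0],
])

```text
time: 3.57
ee_pos: [0.7227, -0.1087, 0.1049]
ee_rot: [-0.031, 0.707, -0.032, -0.706]
ft_force: [0.7, -0.7, -0.3]
grip_width: -0.0004
```

jog_arm([
  [0.2, 3, 0, 0, 0, 0, 0],
  [0.2, 7, 0, 0, 0, 0, 0],
  [0.2, 10.8, 0, 0, 0, 0, 0],
  [0.2, 10.8, -2, 0, 0, 0, 0],
  [0.2, 10.8, -4.2, 0, 0, 0, 0],
])

```text
time: 3.98
ee_pos: [0.7222, 0.0046, 0.0642]
ee_rot: [-0.03, 0.707, -0.029, -0.706]
ft_force: [0.8, -1.9, -0.9]
grip_width: -0.0002
```

```bash

python3 - <<'E'
from st import *
grab('scene','s4'); where()
z=cv2.imread('pics/s4.png'); cv2.imwrite('pics/s4c.png',cv2.resize(z[170:340,200:420],None,fx=3.5,fy=3.5))
E
```

```text
4.0333 [0.7199 0.0035 0.0579] st [0.1637 0.0042] [-1.46 -0.7  -5.7 ]
```

View pics/s4c.png

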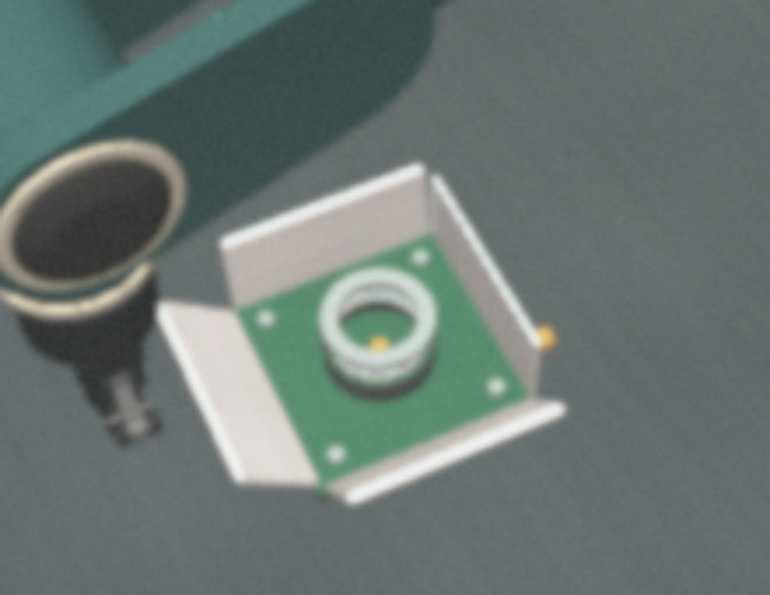

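jog_arm([
  [-1, 0, -0.5, 0, 0, 0, 0],
  [-2.3, 0, -0.6, 0, 0, 0, 0],
  [-3, 0, -0.6, 0, 0, 0, 0],
  [-3.6, 0.1, -0.6, 0, 0, 0, 0],
  [-4.2, 0.1, -0.6, 0, 0, 0, 0],
])

```text
time: 4.45
ee_pos: [0.681, 0.0027, 0.0595]
ee_rot: [-0.031, 0.708, -0.031, -0.705]
ft_force: [8.6, -0.8, 6.5]
grip_width: 0.0
```

jog_arm([
  [-0.5, 0, 0, 0, 0, 0, 0],
  [-1, 0.1, 0, 0, 0, 0, 0],
  [-1.5, 0.1, 0, 0, 0, 0, 0],
  [-2, 0.2, 0, 0, 0, 0, 0],
  [-2.5, 0.2, 0, 0, 0, 0, 0],
])

```text
time: 4.87
ee_pos: [0.6541, 0.0049, 0.0575]
ee_rot: [-0.031, 0.706, -0.031, -0.706]
ft_force: [2.2, 1.0, 2.2]
grip_width: 0.0004
```

jog_arm([
  [-0.2, 0, 0, 0, 0, 0, 0],
  [-0.4, 0, 0, 0, 0, 0, 0],
  [-0.6, 0, 0, 0, 0, 0, 0],
])

```text
time: 5.12
ee_pos: [0.6482, 0.0048, 0.0572]
ee_rot: [0.031, -0.706, 0.031, 0.707]
ft_force: [1.2, 0.6, 1.8]
grip_width: -0.0002
```

```bash

python3 - <<'E'
from st import *
grab('scene','s5'); where(); guards(['s5'])
E
```

```text
5.1667 [0.648  0.0048 0.0571] st [ 0.092  -0.0012] [ 0.81  0.6  -0.23]
s5 left 340 [0.912 0.987 1.024]
s5 far 83 [0.973 1.47  1.545]
s5 right 531 [1.507 1.557 1.631]
```

jog_arm([
  [-0.2, 0, 0, 0, 0, 0, 0],
  [-0.4, 0, 0, 0, 0, 0, 0],
  [-0.5, 0, 0, 0, 0, 0, 0],
  [-0.5, 0, 0, 0, 0, 0, 0],
])

```text
time: 5.5
ee_pos: [0.6432, 0.0048, 0.0572]
ee_rot: [0.031, -0.706, 0.031, 0.707]
ft_force: [-0.2, 0.1, -0.1]
grip_width: -0.0001
```

```bash

python3 - <<'E'
from st import *
grab('scene','s6'); where(); guards(['s6'])
z=cv2.imread('pics/s6.png'); cv2.imwrite('pics/s6c.png',cv2.resize(z[170:340,200:420],None,fx=3.5,fy=3.5))
E
```

```text
5.55 [0.6432 0.0047 0.0572] st [ 0.0873 -0.0017] [ 0.23 -0.25 -0.15]
s6 left 335 [0.912 0.986 1.021]
s6 far 106 [1.09  1.552 1.62 ]
s6 right 497 [1.505 1.558 1.63 ]
```

View pics/s6c.png

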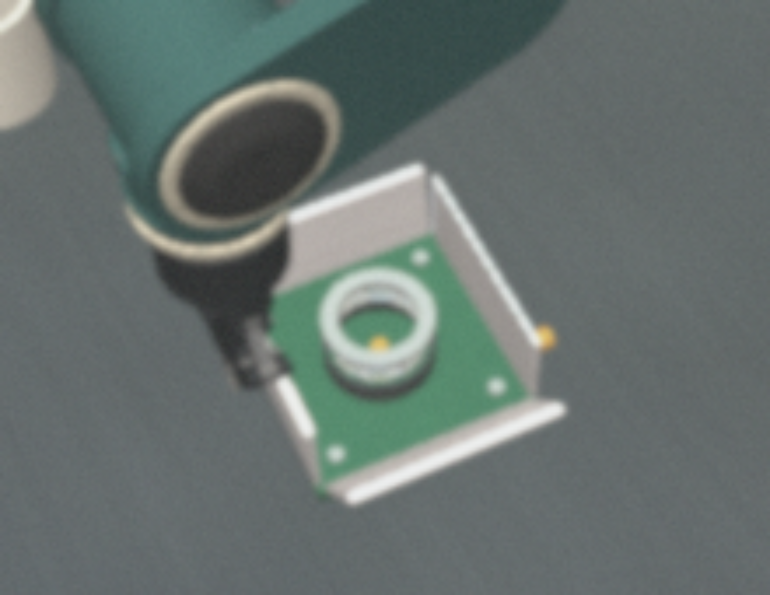

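jog_arm([
  [2.5, 0, 0, 0, 0, 0, 0],
  [6.5, 0, 1, 0, 0, 7, 0],
  [7.5, 4, 4, 0, 0, 14, 0],
  [7.5, 8, 5, 0, 0, 21, 0],
  [7.5, 12, 5, 0, 0, 28, 0],
])

```text
time: 5.97
ee_pos: [0.72, 0.1192, 0.1096]
ee_rot: [0.143, 0.694, 0.142, -0.692]
ft_force: [0.9, 0.2, 0.2]
grip_width: 0.0001
```

jog_arm([
  [-1, 3.5, 0, 0, 0, 7, 0],
  [-4, 5.5, 0, 0, 0, 14, 0],
  [-8, 5.5, 0, 0, 0, 21, 0],
  [-12, 5.5, 0, 0, 0, 28, 0],
  [-14.6, 5.5, 0, 0, 0, 35, 0],
])

```text
time: 6.38
ee_pos: [0.5693, 0.174, 0.1062]
ee_rot: [-0.345, -0.617, -0.345, 0.618]
ft_force: [-0.2, -0.3, 0.7]
grip_width: 0.0004
```

jog_arm([
  [0, 0, 0, 0, 0, 7, 0],
  [0, 0, 0, 0, 0, 14, 0],
  [0, 0, 0, 0, 0, 21, 0],
  [0, 0, -1, 0, 0, 27, 0],
  [0, 0, -3, 0, 0, 27, 0],
])

```text
time: 6.8
ee_pos: [0.5735, 0.1739, 0.079]
ee_rot: [0.48, 0.521, 0.479, -0.518]
ft_force: [0.3, 0.3, 0.5]
grip_width: -0.0001
```

jog_arm([
  [0, 0, -1.8, 0, 0, 0, 0],
  [0, 0, -1.8, 0, 0, 0, 0],
])

```text
time: 6.97
ee_pos: [0.5707, 0.1731, 0.0553]
ee_rot: [-0.477, -0.52, -0.479, 0.523]
ft_force: [-0.8, -0.0, -1.1]
grip_width: -0.0001
```

```bash

python3 - <<'E'
from st import *
grab('scene','s7'); where(); print(quat(get_state()['ee_rot']).as_matrix().round(3))
z=cv2.imread('pics/s7.png'); cv2.imwrite('pics/s7c.png',cv2.resize(z[170:340,200:420],None,fx=3.5,fy=3.5))
E
```

```text
7.0167 [0.5714 0.1733 0.0573] st [0.0002 0.1595] [0.94 0.16 0.7 ]
[[-0.003  0.996 -0.087]
 [-0.001 -0.087 -0.996]
 [-1.    -0.003  0.001]]
```

View pics/s7c.png

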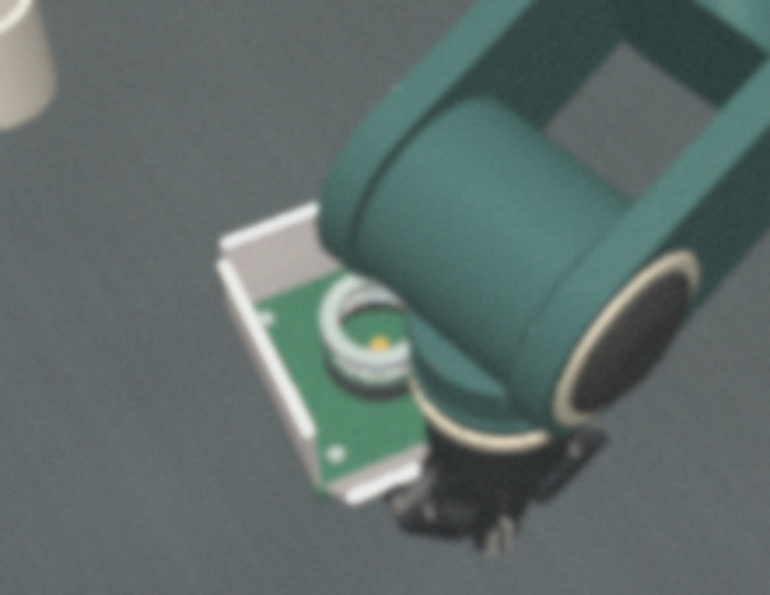

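jog_arm([
  [-0.1, -1.5, 0, 0, 0, 0, 0],
  [-0.2, -2.8, 0, 0, 0, 0, 0],
  [-0.3, -3.5, 0, 0, 0, 0, 0],
  [-0.4, -4, 0, 0, 0, 0, 0],
  [-0.4, -4.5, 0, 0, 0, 0, 0],
])

```text
time: 7.43
ee_pos: [0.5687, 0.1281, 0.06]
ee_rot: [0.478, 0.522, 0.477, -0.521]
ft_force: [0.3, 3.2, 2.3]
grip_width: -0.0001
```

jog_arm([
  [-0.1, -0.5, 0, 0, 0, 0, 0],
  [-0.1, -1, 0, 0, 0, 0, 0],
  [-0.2, -1.5, 0, 0, 0, 0, 0],
  [-0.2, -2, 0, 0, 0, 0, 0],
  [-0.2, -2.3, 0, 0, 0, 0, 0],
])

```text
time: 7.85
ee_pos: [0.5662, 0.105, 0.0588]
ee_rot: [-0.478, -0.521, -0.478, 0.521]
ft_force: [0.3, 2.1, 1.5]
grip_width: -0.0001
```

jog_arm([
  [0, -0.2, 0, 0, 0, 0, 0],
  [0, -0.4, 0, 0, 0, 0, 0],
  [0, -0.4, 0, 0, 0, 0, 0],
])

```text
time: 8.1
ee_pos: [0.5663, 0.1019, 0.0588]
ee_rot: [0.477, 0.521, 0.478, -0.521]
ft_force: [-1.1, 5.4, -0.2]
grip_width: -0.0
```

```bash

python3 - <<'E'
from st import *
grab('top','t8'); where(); guards(['t8']);
z=cv2.imread('pics/t8.png'); cv2.imwrite('pics/t8c.png',cv2.resize(z[140:300,200:420],None,fx=3.5,fy=3.5))
E
```

```text
8.15 [0.5663 0.1019 0.0588] st [0.0017 0.088 ] [-0.5   4.77  0.59]
t8 left 9
t8 far 345 [1.577 1.647 1.703]
t8 right 365 [1.447 1.521 1.568]
```

View pics/t8c.png

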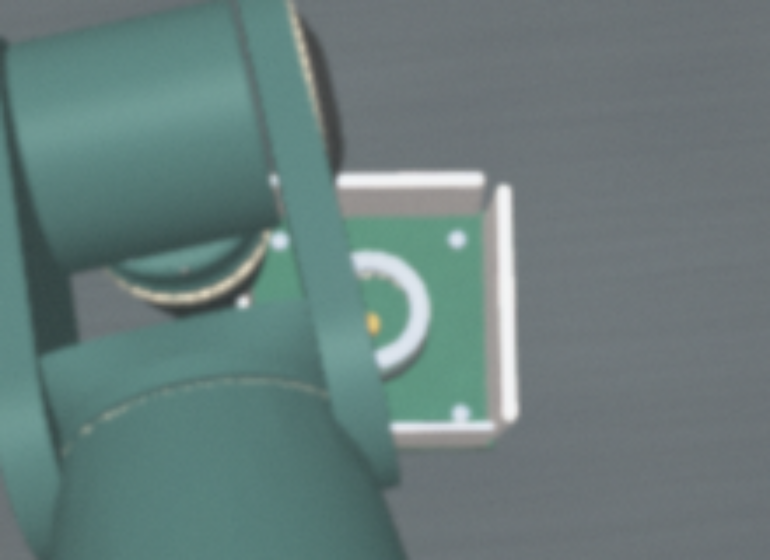

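jog_arm([
  [0.1, 1.5, 0, 0, 0, 0, 0],
  [0.5, 5.5, 0, 0, 0, 0, 0],
  [0.5, 7, 3.5, 0, 0, -7, 0],
  [0.5, 8, 7.5, 0, 0, -14, 0],
  [0, 9, 11.5, 0, 0, -21, 8.5],
])

```text
time: 8.57
ee_pos: [0.5661, 0.1923, 0.1745]
ee_rot: [-0.373, -0.6, -0.373, 0.601]
ft_force: [0.4, -0.0, 0.5]
grip_width: 0.011
```

jog_arm([
  [-2, 3, 2, 0, 0, -7, 8.5],
  [-5, 6, 4, 0, 0, -14, 8.5],
  [-8, 9, 5, 0, 0, -21, 8.5],
  [-11, 12, 5, 0, 0, -28, 8.5],
  [-13.1, 15.2, 5, 0, 0, -35, 8.5],
])

```text
time: 8.98
ee_pos: [0.4408, 0.3352, 0.2251]
ee_rot: [0.181, 0.684, 0.181, -0.683]
ft_force: [0.2, 0.4, 0.0]
grip_width: 0.0725
```

```bash

python3 - <<'E'
from st import *
where(); print(quat(get_state()['ee_rot']).as_matrix().round(3))
grab('top','t9'); grab('scene','s9'); guards(['t9','s9']); grab('wrist','w9')
z=cv2.imread('pics/s9.png'); cv2.imwrite('pics/s9c.png',cv2.resize(z[170:340,200:420],None,fx=3.5,fy=3.5))
E
```

```text
8.9833 [0.4408 0.3352 0.2251] st [-0.1448  0.3086] [0.2  0.35 0.  ]
[[ 0.002  0.494 -0.869]
 [ 0.001 -0.869 -0.494]
 [-1.     0.    -0.002]]
t9 left 276 [1.563 1.626 1.716]
t9 far 505 [1.585 1.65  1.709]
t9 right 370 [1.446 1.521 1.569]
s9 left 613 [1.527 1.557 1.593]
s9 far 267 [1.523 1.553 1.618]
s9 right 692 [1.508 1.558 1.628]
```

View pics/s9.png

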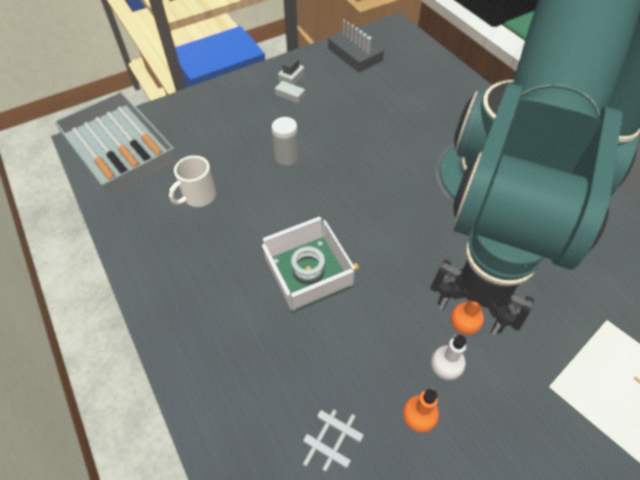

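View pics/w9.png

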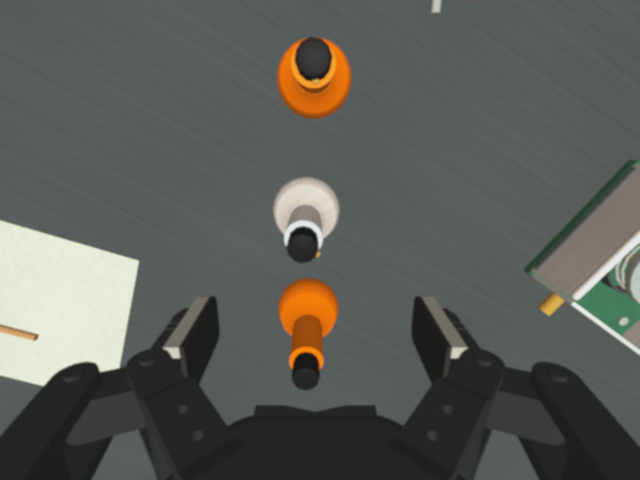

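The scene view shows all three guards up, forming a closed box at (308,263). In the wrist view the silver flask is at (305,215), with orange lookalikes above it at (315,75) and below at (307,335). I'll refine the flask position from the wrist view.

```bash

python3 - <<'E'
from st import *
from scipy.optimize import least_squares
where()
for t in('t9','s9','w9'):
    im,W=cloud(t); hsv=cv2.cvtColor(im,cv2.COLOR_RGB2HSV); g=(.435,.344)
    r=np.hypot(W[...,0]-g[0],W[...,1]-g[1])
    m=(r<.05)&(W[...,2]<.062)&(W[...,2]>.012)&(hsv[...,1]<90)&(hsv[...,2]>120)
    P=W[m]
    if len(P)>50: print(t,len(P),least_squares(lambda p:np.linalg.norm(P-p,axis=1)-.032,[*g,.033],loss='soft_l1',f_scale=.002).x.round(4))
    m=(r<.025)&(W[...,2]>.075)&(W[...,2]<.114)&(hsv[...,1]<90)&(hsv[...,2]>90)
    P=W[m]
    if len(P)>20: print(t,'neck',len(P),least_squares(lambda p:np.linalg.norm(P[:,:2]-p,axis=1)-.014,g,loss='soft_l1',f_scale=.002).x.round(4))
    m=(r<.025)&(W[...,2]>.137); 
    if m.sum(): print(t,'head',m.sum(),W[m].mean(0).round(4))
E
```

```text
9.1333 [0.4409 0.336  0.224 ] st [-0.1448  0.3094] [-0.18  0.87 -0.17]
t9 464 [0.4347 0.3437 0.0345]
t9 neck 105 [0.4346 0.3436]
t9 head 41 [0.4376 0.3377 0.1399]
s9 626 [0.4356 0.3444 0.0332]
s9 neck 151 [0.436  0.3447]
s9 head 1514 [0.4392 0.3474 0.493 ]
w9 1896 [0.4327 0.3439 0.0347]
w9 neck 401 [0.4331 0.3441]
w9 head 13969 [0.4464 0.3493 0.2888]
```

jog_arm([
  [-0.6, 0.8, 0, 0, 0, 0, 8.5],
  [-0.6, 0.8, -2, 0, 0, 0, 8.5],
  [-0.6, 0.8, -5.5, 0, 0, 0, 8.5],
  [-0.6, 0.8, -9, 0, 0, 0, 8.5],
  [-0.6, 0.8, -12.9, 0, 0, 0, 8.5],
])

```text
time: 9.55
ee_pos: [0.4369, 0.342, 0.0941]
ee_rot: [0.183, 0.684, 0.183, -0.682]
ft_force: [1.6, 0.1, 0.1]
grip_width: 0.0851
```

jog_arm([
  [0, 0, 0, 0, 0, 0, 8.5],
  [0, 0, 0, 0, 0, 0, 8.5],
])

```text
time: 9.72
ee_pos: [0.436, 0.3415, 0.0939]
ee_rot: [-0.183, -0.682, -0.182, 0.684]
ft_force: [0.6, 0.9, 0.9]
grip_width: 0.0853
```

```bash

python3 - <<'E'
from st import *
where()
grab('scene','s10'); grab('wrist','w10')
z=cv2.imread('pics/s10.png'); cv2.imwrite('pics/s10c.png',cv2.resize(z[250:430,350:570],None,fx=3.3,fy=3.3))
E
```

```text
9.7167 [0.436  0.3415 0.0939] st [-0.1501  0.3145] [0.61 0.87 0.93]
```

View pics/s10c.png

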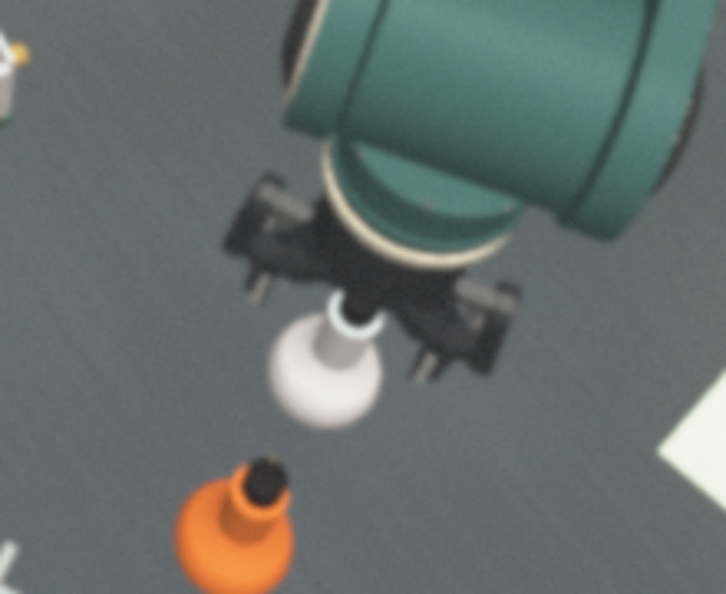

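View pics/w10.png

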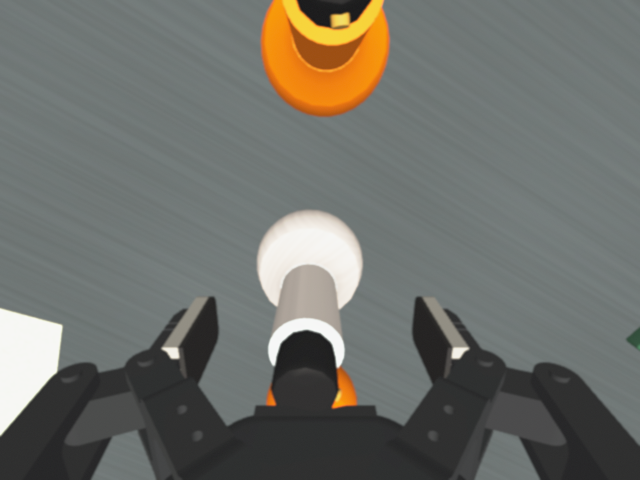

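jog_arm([
  [-0.1, 0.3, 0, 0, 0, 0, 8.5],
  [-0.1, 0.3, 0, 0, 0, 0, 6],
  [-0.1, 0.3, 0, 0, 0, 0, 4],
  [-0.1, 0.3, 0, 0, 0, 0, 3.2],
  [-0.1, 0.3, 0, 0, 0, 0, 2.5],
], grip_force=30)

```text
time: 10.23
ee_pos: [0.4354, 0.3455, 0.0954]
ee_rot: [0.183, 0.683, 0.183, -0.683]
ft_force: [-1.0, -0.1, -0.2]
grip_width: 0.0384
```

jog_arm([
  [0, 0, 0, 0, 0, 0, 2],
  [0, 0, 0, 0, 0, 0, 1.5],
  [0, 0, 0, 0, 0, 0, 1],
  [0, 0, 0, 0, 0, 0, 1],
], grip_force=80)

```text
time: 10.57
ee_pos: [0.4355, 0.3455, 0.0954]
ee_rot: [0.183, 0.683, 0.183, -0.683]
ft_force: [-1.0, -0.4, 5.2]
grip_width: 0.0261
```

```bash

python3 - <<'E'
from st import *
where(); print(get_state()['grip_width'])
grab('scene','s11'); grab('wrist','w11')
z=cv2.imread('pics/s11.png'); cv2.imwrite('pics/s11c.png',cv2.resize(z[250:430,350:570],None,fx=3.3,fy=3.3))
E
```

```text
10.5667 [0.4355 0.3455 0.0954] st [-0.151   0.3184] [-0.99 -0.35  5.21]
0.026120405409468347
```

View pics/s11c.png

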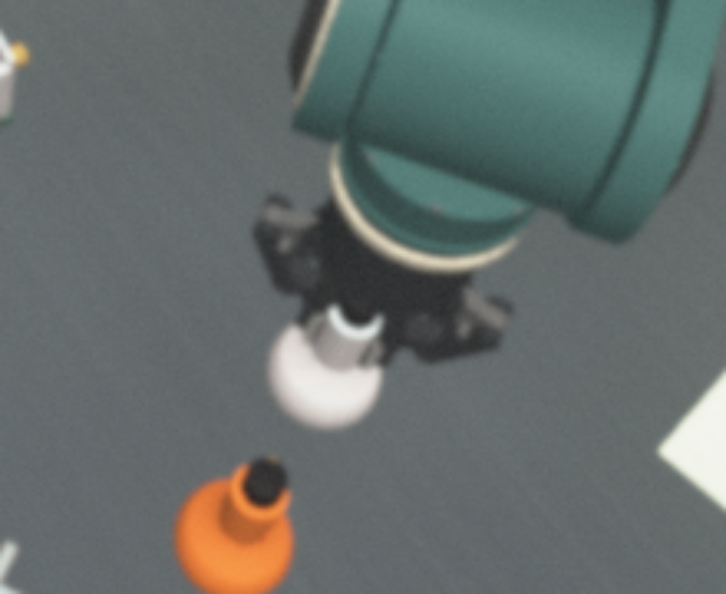

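View pics/w11.png

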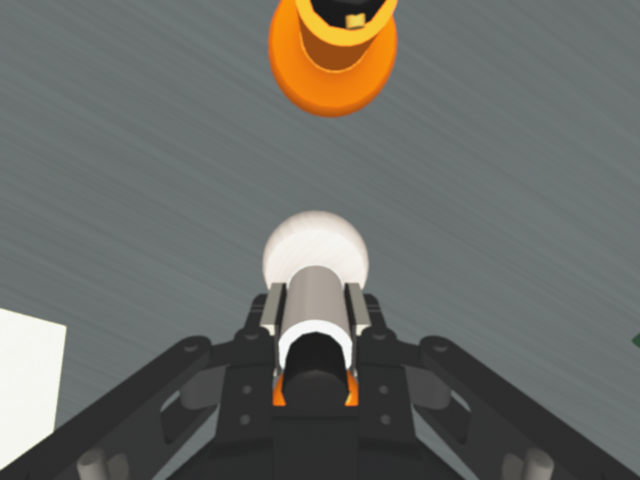

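jog_arm([
  [0, 0, 1, 0, 0, 0, 1],
  [0, 0, 3, 0, 0, 0, 1],
  [0, 0, 6, 0, 0, 0, 1],
  [0, 0, 9, 0, 0, 0, 1],
  [0, 0, 11, 0, 0, 0, 1],
])

```text
time: 11.08
ee_pos: [0.4354, 0.3455, 0.208]
ee_rot: [0.183, 0.684, 0.183, -0.682]
ft_force: [0.8, -0.1, -1.4]
grip_width: 0.0266
```

jog_arm([
  [0.5, -2, 0, 0, 0, 0, 1],
  [1.5, -5, 0, 0, 0, 0, 1],
  [3, -9, 0, 0, 0, 0, 1],
  [4, -13, 0, 0, 0, 0, 1],
  [5, -16.5, 0, 0, 0, 0, 1],
])

```text
time: 11.5
ee_pos: [0.4852, 0.1784, 0.2051]
ee_rot: [-0.183, -0.683, -0.183, 0.683]
ft_force: [0.5, 0.4, -2.0]
grip_width: 0.0263
```

jog_arm([
  [1.5, -4, 0, 0, 0, 0, 1],
  [3, -8, 0, 0, 0, 0, 1],
  [5, -12, 0, 0, 0, 0, 1],
  [6.5, -15, 0, 0, 0, 0, 1],
  [7.2, -16.6, 0, 0, 0, 0, 1],
])

```text
time: 11.92
ee_pos: [0.5582, 0.0106, 0.205]
ee_rot: [-0.182, -0.683, -0.182, 0.683]
ft_force: [1.1, 0.1, -3.6]
grip_width: 0.0264
```

jog_arm([
  [0, 0, 0, 0, 0, 0, 1],
  [0, 0, 0, 0, 0, 0, 1],
])

```text
time: 12.08
ee_pos: [0.5573, 0.0136, 0.2047]
ee_rot: [-0.182, -0.683, -0.182, 0.684]
ft_force: [0.5, 0.6, -3.5]
grip_width: 0.0262
```

```bash

python3 - <<'E'
from st import *
from scipy.optimize import least_squares
where(); e=get_state()['ee_pos']
grab('scene','s12'); grab('wrist','w12'); grab('top','t12'); guards(['s12'])
for t in('s12','w12','t12'):
    im,W=cloud(t); hsv=cv2.cvtColor(im,cv2.COLOR_RGB2HSV)
    zc=e[2]-.095+.033; r=np.linalg.norm(W-[e[0],e[1],zc],axis=-1)
    m=(r<.05)&(W[...,2]<zc+.03)&(hsv[...,1]<90)&(hsv[...,2]>120)&(W[...,2]>zc-.025)
    P=W[m]
    if len(P)>50: print(t,len(P),least_squares(lambda p:np.linalg.norm(P-p,axis=1)-.032,[e[0],e[1],zc],loss='soft_l1',f_scale=.002).x.round(4))
z=cv2.imread('pics/s12.png'); cv2.imwrite('pics/s12c.png',cv2.resize(z[150:340,200:450],None,fx=3.1,fy=3.1))
E
```

```text
12.0833 [0.5573 0.0136 0.2047] st [ 0.0008 -0.0009] [ 0.51  0.65 -3.46]
s12 left 610 [1.529 1.559 1.6  ]
s12 far 263 [1.524 1.555 1.621]
s12 right 307 [1.513 1.56  1.624]
s12 602 [0.5577 0.0124 0.1428]
w12 4981 [0.5544 0.0128 0.1445]
t12 226 [0.557  0.0135 0.1447]
```

View pics/s12c.png

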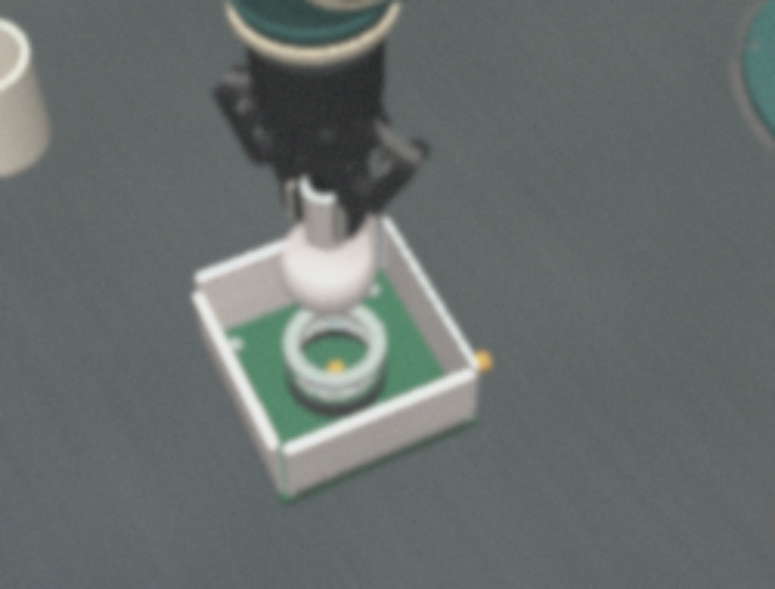

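View pics/w12.png

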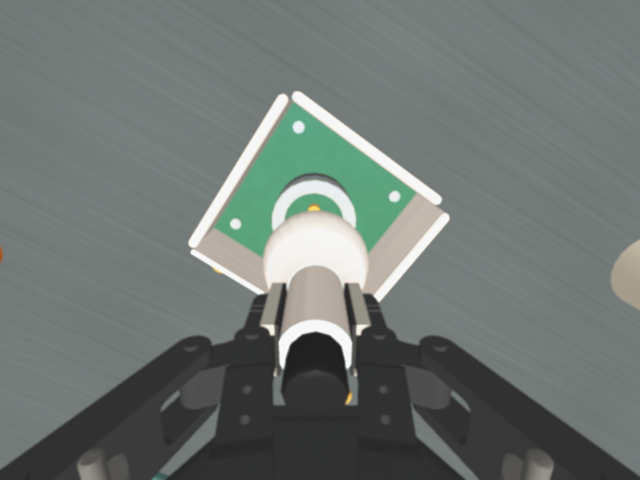

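```bash

python3 - <<'E'
from st import *
from scipy.optimize import least_squares
for t in('t0','t9','s0','s2','s9','s12','w12','w3'):
    im,W=cloud(t)
    r=np.hypot(W[...,0]-.5565,W[...,1]-.0145)
    m=(abs(W[...,2]-.057)<.005)&(r<.045); Q=W[m]
    def g(p):
        d=np.hypot(Q[:,0]-p[0],Q[:,1]-p[1]); return np.maximum(d-.036,0)+np.minimum(d-.025,0)
    if len(Q)<30: print(t,len(Q)); continue
    q=least_squares(g,[.5565,.0145]).x; print(t,len(Q),q.round(4), Q.mean(0).round(4))
    # guard tops: box centre
    d=W[...,:2]-c; x=d@Rm[:,0]; y=d@Rm[:,1]; z=W[...,2]
E
```

```text
t0 501 [0.5556 0.0141] [0.5548 0.0141 0.0574]
t9 497 [0.5556 0.014 ] [0.555  0.014  0.0574]
s0 407 [0.5577 0.016 ] [0.5579 0.0164 0.0557]
s2 404 [0.5573 0.016 ] [0.5576 0.0169 0.056 ]
s9 411 [0.5577 0.0158] [0.5582 0.0167 0.0559]
s12 344 [0.5576 0.0161] [0.5607 0.0221 0.0559]
w12 1559 [0.5542 0.0144] [0.571  0.025  0.0574]
w3 6837 [0.555  0.0141] [ 0.5539 -0.0006  0.0567]
```

jog_arm([
  [0, 0.2, -1, 0, 0, 0, 1],
  [0, 0.2, -2.5, 0, 0, 0, 1],
  [0, 0.2, -4, 0, 0, 0, 1],
  [0, 0.2, -5.2, 0, 0, 0, 1],
  [0, 0.2, -5.8, 0, 0, 0, 1],
])

```text
time: 12.65
ee_pos: [0.5565, 0.0171, 0.1446]
ee_rot: [-0.183, -0.682, -0.183, 0.684]
ft_force: [-0.8, -0.5, -2.5]
grip_width: 0.0264
```

jog_arm([
  [0, 0, -0.3, 0, 0, 0, 1],
  [0, 0, -0.6, 0, 0, 0, 1],
  [0, 0, -0.9, 0, 0, 0, 1],
  [0, 0, -1.1, 0, 0, 0, 1],
  [0, 0, -1.1, 0, 0, 0, 1],
])

```text
time: 13.07
ee_pos: [0.5575, 0.0164, 0.1364]
ee_rot: [0.183, 0.683, 0.183, -0.683]
ft_force: [-3.3, -1.0, 4.5]
grip_width: 0.0261
```

```bash

python3 - <<'E'
from st import *
where()
grab('scene','s13'); grab('wrist','w13'); guards(['s13'])
z=cv2.imread('pics/s13.png'); cv2.imwrite('pics/s13c.png',cv2.resize(z[150:340,200:450],None,fx=3.1,fy=3.1))
E
```

```text
13.0667 [0.5575 0.0164 0.1364] st [0.0008 0.002 ] [-3.26 -1.02  4.48]
s13 left 618 [1.526 1.558 1.599]
s13 far 268 [1.524 1.553 1.621]
s13 right 333 [1.512 1.565 1.63 ]
```

View pics/s13c.png

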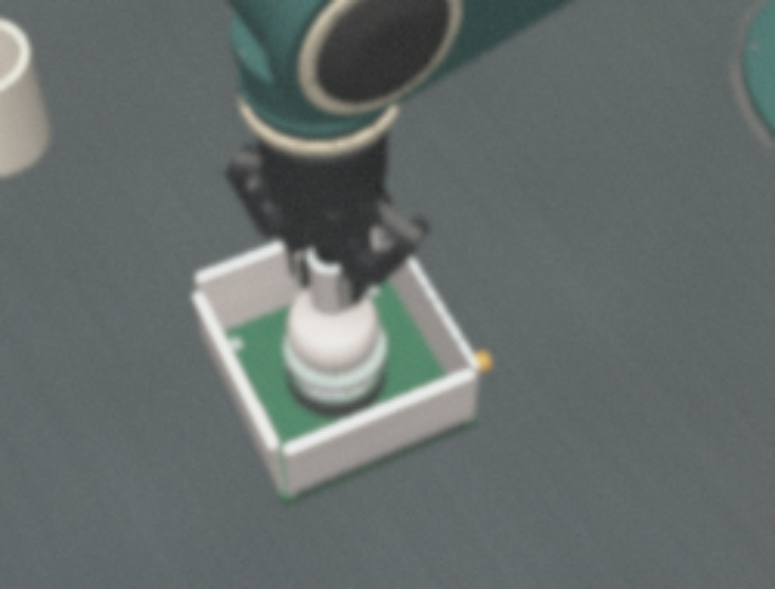

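View pics/w13.png

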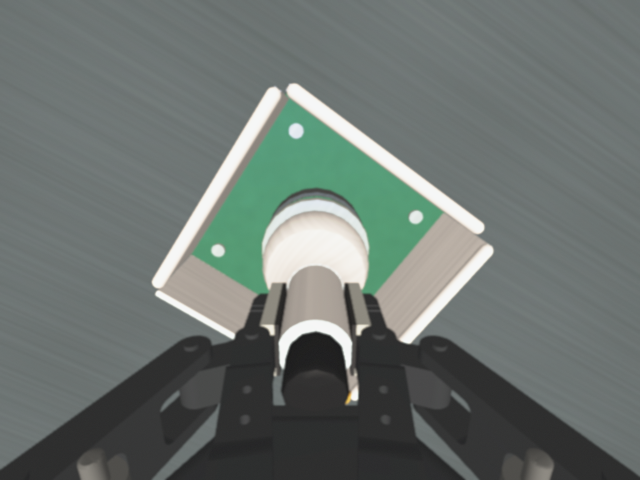

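jog_arm([
  [-0.1, 0, -0.3, 0, 0, 0, 1],
  [-0.1, 0, -0.6, 0, 0, 0, 1],
  [-0.1, 0, -0.9, 0, 0, 0, 1],
  [-0.1, 0, -1.2, 0, 0, 0, 1],
  [-0.1, 0, -1.4, 0, 0, 0, 1],
], grip_force=100)

```text
time: 13.58
ee_pos: [0.5568, 0.0162, 0.1227]
ee_rot: [0.183, 0.684, 0.183, -0.683]
ft_force: [-2.4, -2.5, 10.9]
grip_width: 0.0263
```

jog_arm([
  [0, 0, -0.1, 0, 0, 0, 1],
  [0, 0, -0.2, 0, 0, 0, 1],
  [0, 0, -0.3, 0, 0, 0, 1],
])

```text
time: 13.83
ee_pos: [0.557, 0.0162, 0.1205]
ee_rot: [0.183, 0.684, 0.183, -0.682]
ft_force: [-6.0, -1.8, 23.2]
grip_width: 0.0259
```

```bash

python3 - <<'E'
from st import *
from scipy.optimize import least_squares
where(); e=get_state()['ee_pos']
grab('scene','s14'); grab('wrist','w14'); grab('top','t14'); guards(['s14','t14'])
for t in('s13','s14','w14'):
    im,W=cloud(t); hsv=cv2.cvtColor(im,cv2.COLOR_RGB2HSV)
    zc=e[2]-.0937+.033; r=np.linalg.norm(W-[e[0],e[1],zc],axis=-1)
    m=(r<.06)&(W[...,2]>zc+.005)&(W[...,2]<zc+.045)&(hsv[...,1]<90)&(hsv[...,2]>120)&(np.hypot(W[...,0]-e[0],W[...,1]-e[1])<.031)
    P=W[m]; print(t,len(P),least_squares(lambda p:np.linalg.norm(P-p,axis=1)-.032,[e[0],e[1],zc],loss='soft_l1',f_scale=.002).x.round(4))
    m=(abs(np.hypot(W[...,0]-.5565,W[...,1]-.0145)-.0335)<.003)&(W[...,2]>.03)&(W[...,2]<.06); print('ring z',m.sum(),np.percentile(W[m][:,2],[50,80,95]).round(4))
z=cv2.imread('pics/s14.png'); cv2.imwrite('pics/s14c.png',cv2.resize(z[150:340,200:450],None,fx=3.1,fy=3.1))
where()
E
```

```text
13.8333 [0.557  0.0162 0.1205] st [0.0003 0.0017] [-5.96 -1.79 23.18]
s14 left 617 [1.524 1.556 1.598]
s14 far 270 [1.524 1.555 1.618]
s14 right 314 [1.513 1.566 1.64 ]
t14 left 61 [1.616 1.656 1.716]
t14 far 0
t14 right 4
s13 433 [0.5575 0.0148 0.0748]
ring z 163 [0.0526 0.0542 0.0557]
s14 441 [0.5565 0.0139 0.0612]
ring z 222 [0.0386 0.0538 0.0588]
w14 5691 [0.5528 0.0136 0.0632]
ring z 1147 [0.0392 0.04   0.0411]
13.9833 [0.5569 0.0162 0.1206] st [0.0003 0.0017] [-4.72 -2.03 14.93]
```

View pics/s14c.png

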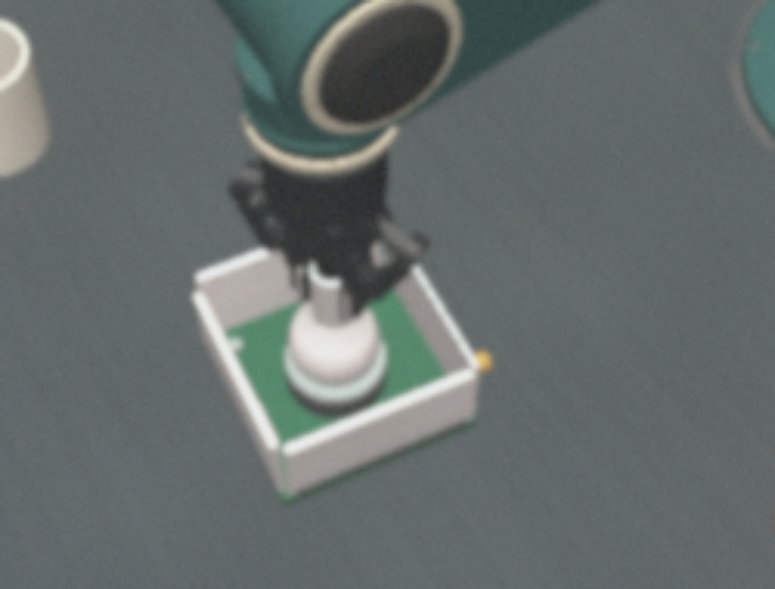

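View pics/w14.png

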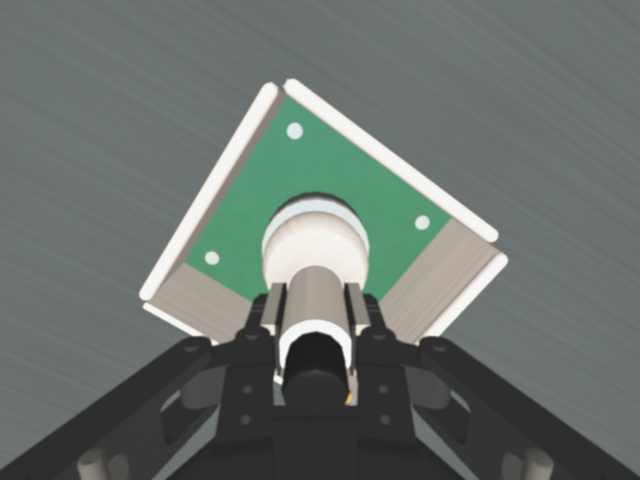

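jog_arm([
  [-0.1, 0, -0.1, 0, 0, 0, 1],
  [-0.1, 0, -0.1, 0, 0, 0, 1],
  [-0.1, 0, -0.1, 0, 0, 0, 1],
  [-0.1, 0, -0.1, 0, 0, 0, 1],
  [-0.1, 0, -0.1, 0, 0, 0, 1],
])

```text
time: 14.4
ee_pos: [0.5565, 0.0161, 0.1204]
ee_rot: [0.183, 0.684, 0.182, -0.682]
ft_force: [-3.2, -2.8, 20.9]
grip_width: 0.026
```

jog_arm([
  [0, 0, 0, 0, 0, 0, 1],
  [0, 0, 0, 0, 0, 0, 1],
  [0, 0, 0, 0, 0, 0, 1],
  [0, 0, 0, 0, 0, 0, 1],
  [0, 0, 0, 0, 0, 0, 1],
])

```text
time: 14.82
ee_pos: [0.5565, 0.0161, 0.1204]
ee_rot: [0.183, 0.684, 0.182, -0.682]
ft_force: [-3.7, -3.7, 19.6]
grip_width: 0.0258
```

jog_arm([
  [0, 0, 0, 0, 0, 0, 1],
  [0, 0, 0, 0, 0, 0, 1],
  [0, 0, 0, 0, 0, 0, 1],
  [0, 0, 0, 0, 0, 0, 1],
  [0, 0, 0, 0, 0, 0, 1],
])

```text
time: 15.23
ee_pos: [0.5566, 0.0161, 0.1205]
ee_rot: [0.183, 0.684, 0.182, -0.682]
ft_force: [-2.3, -1.8, 20.9]
grip_width: 0.0262
```

```bash

python3 - <<'E'
from st import *
where()
grab('scene','s15'); grab('wrist','w15'); guards(['s15'])
im,W=cloud('w15')
m=(abs(np.hypot(W[...,0]-.5565,W[...,1]-.0145)-.0335)<.003)&(W[...,2]>.03)&(W[...,2]<.06); print('ring z',m.sum(),np.percentile(W[m][:,2],[50,80,95]).round(4))
e=get_state()['ee_pos']; print(e)
# neck axis tilt from wrist + scene
from scipy.optimize import least_squares
for t in('s15','w15'):
    im,W=cloud(t); hsv=cv2.cvtColor(im,cv2.COLOR_RGB2HSV)
    b0=.0262
    r=np.hypot(W[...,0]-.5555,W[...,1]-.0145)
    m=(r<.02)&(W[...,2]>b0+.070)&(W[...,2]<b0+.115)&(hsv[...,1]<60)&(hsv[...,2]>110); P=W[m]; print(t,len(P))
where()
E
```

```text
15.2333 [0.5566 0.0161 0.1205] st [-0.0001  0.0016] [-2.28 -1.78 20.9 ]
s15 left 614 [1.525 1.557 1.602]
s15 far 265 [1.524 1.555 1.62 ]
s15 right 319 [1.516 1.567 1.646]
ring z 1156 [0.0393 0.04   0.0412]
[0.55655676 0.01612899 0.12044109]
s15 130
w15 3112
15.3333 [0.5566 0.0161 0.1204] st [-0.0001  0.0016] [-3.17 -1.42 18.91]
```

```bash

python3 - <<'E'
from st import *
for t in('s0','s15'):
    im,W=cloud(t)
    for n,g,lo,hi in(('tin',(.425,-.32),.1,.13),('mug',(.69,-.33),.085,.11),('clamp',(.705,.35),.006,.03)):
        m=(np.hypot(W[...,0]-g[0],W[...,1]-g[1])<.09)&(W[...,2]>lo)&(W[...,2]<hi); print(t,n,W[m].mean(0).round(3))
workorder.job_done(); where()
E
```

```text
s0 tin [ 0.427 -0.327  0.108]
s0 mug [ 0.677 -0.327  0.091]
s0 clamp [0.7   0.349 0.013]
s15 tin [nan nan nan]
s15 mug [ 0.676 -0.329  0.091]
s15 clamp [0.699 0.349 0.013]
the job is handed in; nothing more can be done
the job is handed in; nothing more can be done<stdin>:5: RuntimeWarning: Mean of empty slice.
  ret = um.true_divide(
```

I raised all three guards with the closed fingers, gripped the silver flask by its neck, lowered it into the ring, and pressed it down. I handed the job in at 15.3 s with the flask still gripped and pressed; no verdict was reported.

**Last checks before hand-in:**
- **Guards:** all three measured about 1.56 rad in the scene view.
- **Ring:** its top was at about 39 mm, down from 57 mm, so it was fully down on its stop.
- **Press:** the wrist force was a steady 19–21 N with no drift. Allowing for the flask's weight, that puts about 22–24 N on the ring.
- **Seating:** the flask's ball was within about 3 mm of the ring's centre in the scene view. I did not measure its tilt. I take it as upright because the tool was vertical and the ball was still nearly under the tool.
- **Bystanders:** the mug and clamp had moved no more than 2 mm. The tin could not be read in the final scene image, probably because the arm hid it. It was unmoved in the scene image after the guards were raised, and nothing went near it after that.

**Mishap:** I pushed the right guard too fast, and the wrist force briefly read about 97 N against the 120 N limit. I pushed the other two guards more slowly.

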